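# Lock the bayonet cover of a bench sample mill

### The arm

A 6-joint arm with a two-finger parallel gripper is mounted at the origin on the work surface. World frame = base frame: x ahead of the robot, y to its left, z up, the work surface at z = 0. Lengths are in mm, angles in rad, forces in N, time in s.
With the tool pointing down it reaches from about 350 to 975 mm from the base axis. Payload 7.1 kg.
Tool frame: the origin (TCP) lies midway between the tips of the shut fingers; the grasp point (between the pads) lies 19 mm behind it (ctrl.grasp_offset is the distance from the TCP to the grasp point, in mm); z points along the fingers, y is the line along which they close (so a half turn about z gives the same grasp; the last joint's range is limited). The gripper opens to 88 mm and grips with 3 to 60 N. Pads are 20 mm wide; open, the fingers measure 115 mm over their backs; the gripper's body (75 mm by 178 mm) begins 61 mm behind the grasp point.
Start: joints at [1.147, 0.423, 1.63, -0, 1.089, -0.019], TCP at [246.114, 574.484, 187.575] pointing down, gripper open.
Joint ranges: [-3, 3], [-0.9, 2.11], [0.09, 2.58], [-1.31, 4.45], [0.11, 2.69], [-2.54, 2.54]. Speed limits (rad/s): [2.39, 2.39, 3.01, 3.14, 3.14, 3.14].

### API

Orientations are given as a rotation vector (axis times angle).
In Python, from workcell import ctrl gives the robot as it stands. The module is installed in compiled form; this text tells all that it offers.
- The arm moves only by the tool servo_tool, never from a script. Its argument "rows" is a list of rows, each a list of 7 numbers: the turn, a rotation vector about the tool's x, y, z as a fraction of full scale, then the shift along the tool's x, y, z as a fraction of full scale, then the finger opening in mm, from 0 to 87.8. A call has 1 to 10 rows; each row is the pose to reach, as a shift and turn from the pose commanded when the call began, along the tool's axes at that moment; what a row does not reach only later rows make up. Full scale, the value 1, is 20 cm for a shift and 1.5 rad for a turn. A row lasts 1/8 s, in which the tool goes at most 62.5 mm and 10.7 degrees, less where a joint would pass 70% of its speed; a pose out of reach is approached as far as the arm can. A call with a number of a shift or a turn outside -1 to 1 is refused whole. A call with a gripper value outside its range is refused whole. The fingers move at their own pace and stop on an object; the grip force is fixed at half the most. Time passes only in rows, so rows that repeat a pose let the fingers close. It gives the time, the measured TCP pose, the force, the opening and the grip force at its end, in the units of the state.
- ctrl.get_obs(): the state, without advancing time (a new reading comes with each control period).
- ctrl.get_image(name): name is "side" or "top" or "wrist"; returns (picture, depth): 384x512x3 uint8, red, green, blue; 384x512 float32, mm along the optical axis (not along the pixel's ray), 0 where there is no reading.
- ctrl.camera_info(name): a dict with "intrinsics" (3x3 intrinsics, pixels), "R" (3x3) and "t" (3): a world point X has camera coordinates R X + t. Camera axes: x right, y down, z forward; pixel columns grow to the right and rows downward; lengths in mm; the calibration is good to about 2 mm. A picture is of the moment at which its call begins: read the wrist's pose just before it. camera_info takes no time and is no camera call; for the wrist camera it gives the pose at the moment of the call.
- ctrl.close_job(): hands the job in; it is judged then, once.
The state is a dict: "t": time; "qpos": joint angles; "qvel": joint speeds; "joint_torque": joint torques, N m; "ee_pos": TCP position; "orientation": TCP orientation; "ft_force": force on the tool from outside, world axes, zero at the start; "moment": the same for the moment, N m; "width": finger opening in mm; "grasp_force": force on a finger pad.
Only numpy, scipy, OpenCV 4.12 (cv2) and the standard library are available. Lean on these libraries where they do the work, as an engineer would, in place of code of your own. Each camera call takes 0.05 s, during which the arm holds its last target. There are 200 camera calls.

### The job

One of the two bench mills still has its chamber cover standing sprung up and unlocked, its bar handle pointing front to back. Press that cover down against its spring, turn it clockwise (seen from above) about a quarter turn to the end, and let it spring up into its lock so that it stays down by itself when you let go. Leave the other mill, already locked with its bar across, untouched, and do not disturb the jar, the tube rack or the brush.

Things in the scene. Friction and masses are not known exactly. Their poses are not given: they have to be found in the camera images.
- mill: the mill to lock: fixed white box housing 140 (x) x 130 (y) x 100 mm high, front panel with knobs on its -x side, on its top an aluminium bayonet collar (base ring diameter 112, top at 149 mm) with two L-shaped slots. Origin: centre of the underside on the bench, z up; the cover's axis is its z axis
- cover_bar (a point): centre of the bar handle of the cover to lock, on the cover's turning axis: black bar 80 long, 14 thick, 30 mm high, standing upright on the flat steel cover disc (diameter 86 mm), so the disc's top is 15 mm below this point and the bar's top 15 mm above. x along the bar, z up; it moves with the cover. Unlocked it is 187 mm above the bench and the bar points front to back along the mill's x; locked it is 182.5 mm high and the bar lies across
- cover_press (a joint): how far the cover is pushed down, m: 0 = sprung fully up (unlocked), 0.014 = bottomed. Spring force 6 N at 0, 10 N at 0.008, 13 N at 0.014. Two radial pins on the cover enter the collar slots; the cover can be turned only while pushed in more than 0.008. At the end of the turn the pins rise on release into pockets, where it rests at 0.0045 = locked. It is captive and cannot be lifted out
- cover_turn (a joint): turn of the cover, rad, growing clockwise seen from above: about 0 = unlocked (within 0.07), stop at 1.465, locked in the pockets between 1.335 and 1.465 (middle 1.40). Friction 0.05 N m; let go before the pockets, the cover stays held under the ledge at 0.008, not locked
- locked_mill: the second mill, same make and size, fixed, already locked, its cover bar lying across and 182.5 mm above the bench; leave it untouched. Origin: centre of the underside, axes as for mill
- jar: closed glass sample jar, diameter 68, 100 mm high, loose; origin: centre of the underside
- tube_rack: loose blue tube rack 70 x 200 mm, with its tubes 127 mm high; origin: centre of the underside
- brush: loose cleaning brush lying on the bench, about 160 mm long along its x; origin: underside

How it is judged (in metres and radians):
On the way, in this order (a step that is already met when the one before it is completed fails the run):
1. the cover is pressed in past the ledge, not yet turned (value of joint cover_press above 0.0075 m and value of joint cover_turn below 0.3 rad), for 0.05 s.
2. the cover is turned to the end (value of joint cover_turn above 1.3 rad), for 0.05 s.
At the end, for the whole second after the job is handed in: the cover is turned at least 1.3 rad, has sprung up into its pockets (pushed in 3 to 6.5 mm) and rests there by itself (value of joint cover_turn above 1.3 rad and value of joint cover_press between 0.003 and 0.0065 m and velocity of joint cover_turn below 0.1 rad/s); the robot touches nothing.
It fails at once if the locked mill is touched (over 3 N) (contact force between any of the arm, the fingers and locked_mill above 3 N).
It fails at once if the jar, the tube rack or the brush is shifted more than 30 mm, or the jar or rack tipped (distance of any of jar, tube_rack, brush from where it was at the start of the episode above 0.03 m or angle between any of jar, tube_rack's own z axis and vertical above 0.35 rad).
It also fails if it takes over 38 s, if anything falls off the work surface, if the arm or the gripper's body presses on something with over 40 N, if the wrist force passes 120 N, or if a joint passes its speed limit or range.

## Working session

There is one attempt and no reset: what is moved stays moved. The work goes in short steps, Python scripts to look and compute and a tool call to move; the robot and the scene stay as the last step left them, time stands still between calls to the robot, and variables do not carry over. Pictures are saved under pics/ and viewed, at most 10 in all, crops included, and the job is handed in when it is done.

Besides the shell and the picture viewer there is one more tool, called after "Call:" by a JSON object that holds its "name" and its "arguments". servo_tool: Moves the arm, as the interface text tells. Its arguments: {"type":"object","properties":{"rows":{"type":"array","items":{"type":"array","items":{"type":"number"}}}},"required":["rows"]}

```bash
mkdir -p pics; python3 - <<'E'
from workcell import ctrl
import cv2,numpy as np
a=[]
for n in("top","side"):
    p,d=ctrl.get_image(n); np.savez(f"{n}.npz",p=p,d=d,**ctrl.camera_info(n)); cv2.imwrite(f"pics/{n}.png",p[:,:,::-1])
    c=ctrl.camera_info(n); print(n,-np.array(c['R']).T@c['t'],c['intrinsics'])
o=ctrl.get_obs();print(o)
E
```

```text
top [520.83665186 -16.43325127 837.15064482] [[369.51387302   0.         259.76357842]
 [  0.         369.51387302 193.69612425]
 [  0.           0.           1.        ]]
side [ 944.89462093  110.14888382 1234.33804068] [[483.95315826   0.         257.05608308]
 [  0.         483.95315826 189.9038086 ]
 [  0.           0.           1.        ]]
{'t': 0.1, 'qpos': array([ 1.14699819e+00,  4.23714417e-01,  1.63060323e+00,  1.25591793e-05,
        1.08858586e+00, -1.90112041e-02]), 'qvel': array([ 0.00084179, -0.00090994, -0.0022391 ,  0.00151559, -0.00117294,
       -0.00015754]), 'joint_torque': array([ 1.44938822e-04, -5.45615530e+01, -2.74323910e+01,  6.46413700e-02,
        1.88008673e-02, -4.36474818e-05]), 'ee_pos': array([245.89758621, 574.0104391 , 186.91474223]), 'orientation': array([-6.31454529e-01, -3.07717220e+00,  2.00478680e-03]), 'ft_force': array([-0.4620389 ,  0.03566794,  0.65054158]), 'moment': array([-0.01636745, -0.0211415 , -0.02582797]), 'grasp_force': 0.0, 'width': 87.76190447726069}
```

View pics/top.png

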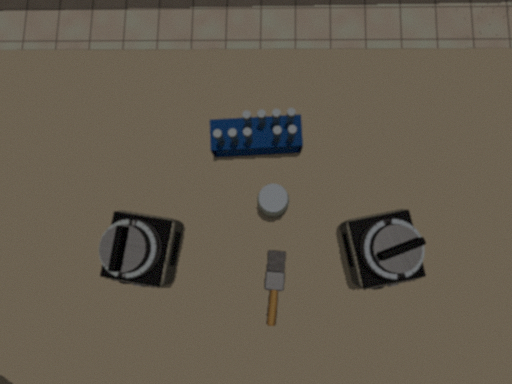

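View pics/side.png

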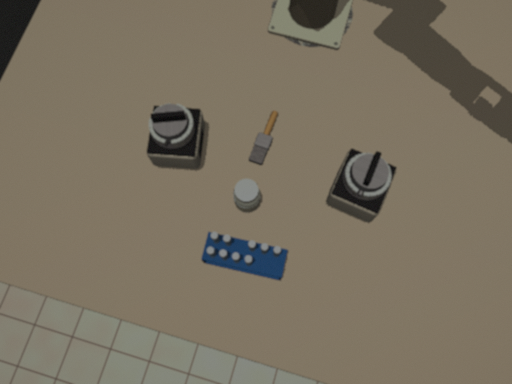

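```bash
cat > h.py <<'E'
import numpy as np,cv2
def cloud(p,d,c):
    K=np.array(c['intrinsics']);R=np.array(c['R']);t=np.array(c['t'])
    v,u=np.mgrid[:d.shape[0],:d.shape[1]]
    X=np.stack([(u-K[0,2])/K[0,0]*d,(v-K[1,2])/K[1,1]*d,d],-1)
    return (X-t)@R
def bars(p,d,c,zlo=190,zhi=212,s=70):
    W=cloud(p,d,c); m=((W[...,2]>zlo)&(W[...,2]<zhi)&(d>0)&(p.max(2)<s)).astype(np.uint8)
    n,l,st,ce=cv2.connectedComponentsWithStats(m)
    for i in range(1,n):
        if st[i,4]<60: continue
        P=W[l==i]; r=cv2.minAreaRect(P[:,:2].astype(np.float32))
        e=np.linalg.eigh(np.cov(P[:,:2].T))[1][:,1]
        print('bar px',ce[i].round(),'n',st[i,4],'med',np.median(P,0).round(1),'rect',np.round(r[0],1),np.round(r[1],1),'z90',np.percentile(P[:,2],90).round(1),'ang',np.degrees(np.arctan2(e[1],e[0])).round(1)%180)
E
python3 - <<'E'
from h import *
for n in("top","side"):
    f=np.load(n+".npz");print(n,f['R'].round(2).tolist())
    bars(f['p'],f['d'],f)
    W=cloud(f['p'],f['d'],f)
    m=((W[...,2]>92)&(W[...,2]<108)&(f['d']>0)).astype(np.uint8)
    k,l,st,ce=cv2.connectedComponentsWithStats(m)
    for i in range(1,k):
        if st[i,4]>200: print('z100',ce[i].round(),st[i,4],[np.round(x,1) for x in cv2.minAreaRect(W[l==i][:,:2].astype(np.float32))])
    m=((W[...,2]>165)&(W[...,2]<177)&(f['d']>0)).astype(np.uint8)
    k,l,st,ce=cv2.connectedComponentsWithStats(m)
    for i in range(1,k):
        if st[i,4]>100: print('disc',ce[i].round(),st[i,4],np.median(W[l==i],0).round(1))
p=np.load('top.npz')['p']; g=np.load('side.npz')['p']
a=cv2.resize(p[200:300,90:190],(400,400),interpolation=2);b=cv2.resize(p[200:300,335:435],(400,400),interpolation=2)
cv2.imwrite('pics/c.png',np.clip(np.hstack([a,b])[:,:,::-1]*1.8,0,255).astype(np.uint8))
E
```

```text
top [[0.02, -1.0, -0.03], [-0.99, -0.01, -0.14], [0.14, 0.04, -0.99]]
bar px [116. 248.] n 456 med [515.1 254.  201.2] rect [515.6 256.1] [14.8 79.6] z90 203.0 ang 172.9
bar px [402. 248.] n 409 med [ 523.3 -234.9  197. ] rect [ 523.2 -236. ] [14.4 79.5] z90 198.6 ang 111.7
z100 [272. 197.] 683 [array([620.9, -14.3]), array([58.9, 57.6]), np.float64(45.2)]
z100 [376. 248.] 1537 [array([ 523.2, -234.6]), array([137.3, 125.9]), np.float64(11.5)]
z100 [147. 248.] 1454 [array([515.5, 254.1]), array([124.9, 137.2]), np.float64(81.9)]
disc [133. 249.] 815 [512.2 235.5 171.7]
disc [396. 248.] 1415 [ 524.5 -235.1  167.4]
disc [106. 246.] 393 [519.8 284.3 171.9]
side [[-0.28, 0.96, -0.0], [0.92, 0.27, -0.29], [-0.28, -0.08, -0.96]]
bar px [168. 115.] n 190 med [ 524.9 -235.9  197.4] rect [ 523.6 -236. ] [16.  77.6] z90 199.9 ang 112.1
bar px [372. 168.] n 196 med [519.6 254.2 202.2] rect [516.4 254.8] [13.  77.3] z90 204.7 ang 172.9
z100 [179. 142.] 754 [array([ 523.2, -234.6]), array([137.4, 125.9]), np.float64(11.6)]
z100 [358. 189.] 830 [array([516.9, 255.3]), array([128.5, 136.4]), np.float64(81.6)]
z100 [247. 190.] 457 [array([620.7, -14.8]), array([57.6, 58.1]), np.float64(72.6)]
disc [170. 121.] 583 [ 533.6 -234.5  168.4]
disc [370. 171.] 801 [517.5 249.  172.3]
```

View pics/c.png

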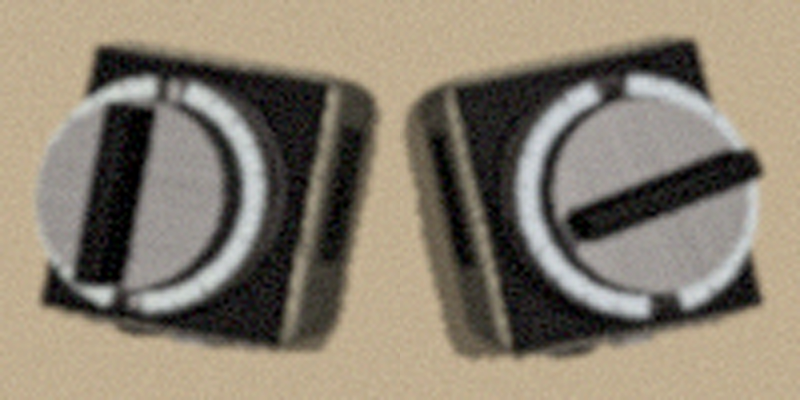

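```bash
cat > g.py <<'E'
from workcell import ctrl
import numpy as np
from scipy.spatial.transform import Rotation as Ro
def go(x,y,z,yaw):  # yaw deg: world direction of tool y, tool pointing down
    o=ctrl.get_obs(); R=Ro.from_rotvec(o['orientation']); a=np.radians(yaw)
    Y=np.array([np.cos(a),np.sin(a),0]);Z=np.array([0,0,-1.]);T=Ro.from_matrix(np.stack([np.cross(Y,Z),Y,Z],1))
    y0=R.as_matrix()[:,1]
    print('t',o['t'],'tcp',o['ee_pos'].round(1),'yaw',np.degrees(np.arctan2(y0[1],y0[0])).round(1),'F',o['ft_force'].round(1),'w',round(o['width'],1),'q6',o['qpos'][5].round(2))
    print('turn',((R.inv()*T).as_rotvec()/1.5).round(4),'shift',(R.inv().apply(np.array([x,y,z])-o['ee_pos'])/200).round(4))
E
python3 -c "
from g import go
go(516,255,290,82.9)
go(246,574,290,66.8)"
```

```text
t 0.1 tcp [245.9 574.  186.9] yaw 66.8 F [-0.5  0.   0.7] w 87.8 q6 -0.02
turn [-9.000e-04 -1.000e-04 -1.872e-01] shift [-1.8695 -0.935  -0.5143]
t 0.1 tcp [245.9 574.  186.9] yaw 66.8 F [-0.5  0.   0.7] w 87.8 q6 -0.02
turn [-0.0009 -0.      0.0001] shift [-5.000e-04 -5.000e-04 -5.154e-01]
```

Call:
{"name": "servo_tool", "arguments": {"rows": [[0, 0, 0, 0, 0, -0.25, 87], [0, 0, 0, -0.1, -0.05, -0.5, 87], [0, 0, -0.05, -0.3, -0.15, -0.515, 87], [0, 0, -0.1, -0.55, -0.27, -0.515, 87], [0, 0, -0.15, -0.8, -0.4, -0.515, 87], [0, 0, -0.187, -1, -0.5, -0.515, 87], [0, 0, -0.187, -1, -0.75, -0.515, 87], [0, 0, -0.187, -1, -0.935, -0.515, 87], [0, 0, -0.187, -1, -0.935, -0.515, 87]]}}

```text
t: 1.23
ee_pos: [355.4, 321.9, 290.4]
orientation: [-0.198, -3.135, 0.001]
ft_force: [0.2, 0.1, -0.3]
width: 87.0
grasp_force: 0.0
```

```bash
python3 -c "
from g import go
go(516,255,290,82.9)"
```

```text
t 1.225 tcp [355.4 321.9 290.4] yaw 82.8 F [ 0.2  0.1 -0.3] w 87.0 q6 -0.73
turn [-0.0005 -0.0003 -0.0013] shift [-0.8388 -0.2308  0.002 ]
```

Call:
{"name": "servo_tool", "arguments": {"rows": [[0, 0, 0, -0.2, -0.05, 0, 87], [0, 0, 0, -0.45, -0.12, 0, 87], [0, 0, 0, -0.7, -0.2, 0, 87], [0, 0, 0, -0.838, -0.23, 0, 87], [0, 0, 0, -0.838, -0.23, 0, 87], [0, 0, 0, -0.838, -0.23, 0, 87]]}}

```text
t: 1.98
ee_pos: [516.3, 258.0, 290.1]
orientation: [-0.194, -3.135, 0.0]
ft_force: [0.5, 0.5, 0.7]
width: 86.9
grasp_force: 0.0
```

```bash
python3 - <<'E'
from g import *; from h import *
c=ctrl.camera_info("wrist"); p,d=ctrl.get_image("wrist")
cv2.imwrite('pics/w.png',p[:,:,::-1])
bars(p,d,c)
go(516,255,174.5,82.9)
E
```

```text
bar px [251. 180.] n 1070 med [507.9 256.  201.5] rect [513.3 255.4] [13.5 77.5] z90 202.5 ang 173.4
t 2.025 tcp [516.  258.1 290.3] yaw 82.9 F [ 0.2 -1.1 -1. ] w 86.8 q6 -1.0
turn [-0.0001 -0.0005  0.0004] shift [-0.0023 -0.0154  0.5791]
```

View pics/w.png

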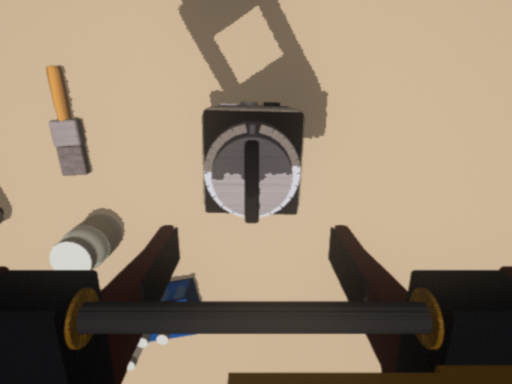

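The wrist view shows the bar at (251,180) running vertically between the open fingers, which agrees with the other views: centre about (515.5, 255.3). I'll descend until the tips are just above the disc, then close.

Call:
{"name": "servo_tool", "arguments": {"rows": [[0, 0, 0, 0, -0.0135, 0.15, 60], [0, 0, 0, 0, -0.0135, 0.35, 50], [0, 0, 0, 0, -0.0135, 0.5, 40], [0, 0, 0, 0, -0.0135, 0.577, 40], [0, 0, 0, 0, -0.0135, 0.577, 40], [0, 0, 0, 0, -0.0135, 0.577, 40]]}}

```text
t: 2.78
ee_pos: [517.2, 255.3, 176.5]
orientation: [0.194, 3.134, 0.002]
ft_force: [0.1, 0.0, -0.7]
width: 40.1
grasp_force: 0.0
```

```bash
python3 - <<'E'
from g import *
go(515.5,255.3,175,83)
E
```

```text
t 2.775 tcp [517.2 255.3 176.5] yaw 82.9 F [ 0.1  0.  -0.7] w 40.1 q6 -1.01
turn [ 0.0007  0.0012 -0.0012] shift [ 0.0086 -0.0013  0.0075]
```

Call:
{"name": "servo_tool", "arguments": {"rows": [[0, 0, 0, 0.006, 0, 0.008, 20], [0, 0, 0, 0.006, 0, 0.008, 8], [0, 0, 0, 0.006, 0, 0.008, 8], [0, 0, 0, 0.006, 0, 0.008, 8], [0, 0, 0, 0.006, 0, 0.008, 8], [0, 0, 0, 0.006, 0, 0.008, 8]]}}

```text
t: 3.52
ee_pos: [515.4, 254.8, 173.5]
orientation: [-0.195, -3.135, 0.0]
ft_force: [0.1, -0.2, -1.0]
width: 8.0
grasp_force: 0.0
```

```bash
python3 - <<'E'
from g import *; from h import *
ims=[]
for n in("wrist","side"):
    p,d=ctrl.get_image(n); ims.append(p if n=="wrist" else cv2.resize(p[90:250,290:450],(384,384)))
    bars(p,d,ctrl.camera_info(n))
cv2.imwrite('pics/w2.png',cv2.resize(np.hstack(ims)[:,:,::-1],None,fx=.85,fy=.85))
print(ctrl.get_obs())
E
```

```text
bar px [255. 223.] n 2379 med [502.7 255.5 201.6] rect [513.1 253.3] [23.8 78.5] z90 202.5 ang 171.7
bar px [168. 115.] n 191 med [ 524.9 -235.7  197.5] rect [ 524.3 -236. ] [13.5 77.8] z90 200.2 ang 112.0
bar px [370. 174.] n 117 med [536.6 252.7 202.1] rect [530.8 253.3] [13.4 49.4] z90 204.7 ang 170.4
{'t': 3.625, 'qpos': array([ 4.38561255e-01,  3.67147108e-01,  1.75413820e+00, -9.83753234e-06,
        1.02042945e+00, -1.00791187e+00]), 'qvel': array([ 0.00111559, -0.00041281, -0.00039822, -0.00093825, -0.00087957,
       -0.00021889]), 'joint_torque': array([-3.50861992e-03, -4.95523596e+01, -2.58956856e+01,  2.22857553e-02,
        7.07324781e-02,  7.18242575e-06]), 'ee_pos': array([515.35968072, 254.85680647, 173.5243355 ]), 'orientation': array([-1.95146212e-01, -3.13542257e+00,  1.03620247e-04]), 'ft_force': array([ 0.03641776, -0.1260728 ,  0.24348254]), 'moment': array([ 0.00701664,  0.04591316, -0.01485108]), 'grasp_force': 0.0, 'width': 8.031006283665832}
```

View pics/w2.png

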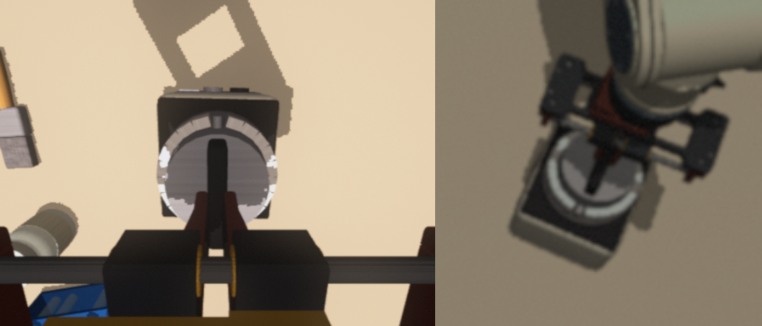

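The fingers straddle the bar (wrist view about (217,195)), but they stopped at the commanded 8 mm without any force. I'll command them fully shut.

Call:
{"name": "servo_tool", "arguments": {"rows": [[0, 0, 0, 0, 0, 0, 0], [0, 0, 0, 0, 0, 0, 0], [0, 0, 0, 0, 0, 0, 0], [0, 0, 0, 0, 0, 0, 0]]}}

```text
t: 4.12
ee_pos: [515.4, 254.9, 173.6]
orientation: [0.195, 3.136, 0.0]
ft_force: [-0.3, 0.2, -0.4]
width: 0.4
grasp_force: 0.0
```

```bash
python3 - <<'E'
from g import *; from h import *
ims=[]
for n in("wrist","top"):
    c=ctrl.camera_info(n);p,d=ctrl.get_image(n); W=cloud(p,d,c)
    hsv=p.astype(int); red=(hsv[...,0]>1.6*hsv[...,1])&(hsv[...,0]>25)&(d>0)
    near=(abs(W[...,0]-515)<120)&(abs(W[...,1]-255)<60)&(W[...,2]>160)
    P=W[red&near]; print(n,len(P))
    for z0 in range(160,290,10):
        Q=P[(P[:,2]>=z0)&(P[:,2]<z0+10)]
        if len(Q)>5: print(z0,len(Q),Q.min(0).round(0),Q.max(0).round(0))
    bars(p,d,c)
    print('cam',(-np.array(c['R']).T@c['t']).round(0))
    ims.append(cv2.resize(p[120:384,130:394],(400,400)) if n=="wrist" else cv2.resize(p[190:310,80:200],(400,400)))
cv2.imwrite('pics/w3.png',np.clip(np.hstack(ims)[:,:,::-1]*1.5,0,255).astype(np.uint8))
E
```

```text
wrist 803
210 89 [503. 249. 210.] [505. 264. 220.]
220 115 [502. 248. 220.] [505. 264. 230.]
230 129 [503. 249. 230.] [505. 265. 240.]
240 217 [502. 247. 240.] [506. 266. 250.]
250 234 [502. 246. 250.] [506. 267. 260.]
260 16 [503. 254. 261.] [504. 258. 269.]
bar px [255. 198.] n 1413 med [490.3 258.4 201.5] rect [491.4 257.6] [17.3 33.5] z90 202.5 ang 172.0
cam [437. 264. 371.]
top 316
bar px [120. 229.] n 65 med [547.9 249.4 201.1] rect [548.9 251.6] [12.5 14.3] z90 203.2 ang 106.2
bar px [402. 248.] n 407 med [ 523.3 -234.7  197. ] rect [ 523.2 -236.1] [14.3 78.9] z90 198.5 ang 111.6
cam [521. -16. 837.]
```

View pics/w3.png

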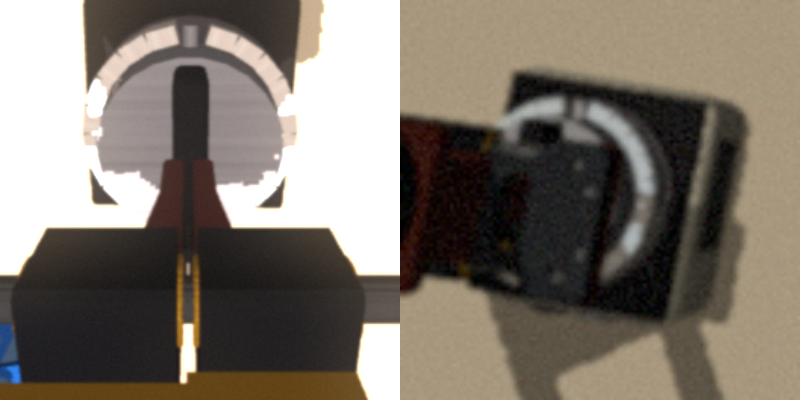

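The fingers shut fully with no force, so they aren't on the bar, even though the reported TCP is below the bar top. I'll lift clear and measure the real fingertip position from the wrist depth.

Call:
{"name": "servo_tool", "arguments": {"rows": [[0, 0, 0, 0, 0, -0.15, 20], [0, 0, 0, 0, 0, -0.35, 40], [0, 0, 0, 0, 0, -0.35, 40], [0, 0, 0, 0, 0, -0.35, 40]]}}

```text
t: 4.72
ee_pos: [515.0, 254.7, 243.1]
orientation: [-0.195, -3.135, 0.0]
ft_force: [0.2, 0.2, -0.3]
width: 36.8
grasp_force: 0.0
```

```bash
python3 - <<'E'
from g import *; from h import *
go(515.5,255.3,175,83)
c=ctrl.camera_info("wrist");p,d=ctrl.get_image("wrist"); W=cloud(p,d,c); o=ctrl.get_obs()
R=Ro.from_rotvec(o['orientation'])
T=R.inv().apply((W-o['ee_pos']).reshape(-1,3)).reshape(W.shape)
print('K',c['intrinsics'][0][0])
for zz in range(-90,40,8):
    m=(d>0)&(d<330)&(abs(T[...,2]-zz)<4)&(abs(T[...,1])<60)
    q=T[m]
    if len(q)>5:
        L=q[q[:,1]<0];Rr=q[q[:,1]>=0]; print(zz,len(q),'x',np.percentile(q[:,0],[2,50,98]).round(0),'yL',np.percentile(L[:,1],[2,98]).round(0) if len(L) else '','yR',np.percentile(Rr[:,1],[2,98]).round(0) if len(Rr) else '','col',p[m].mean(0).round())
bars(p,d,c)
cv2.imwrite('pics/w4.png',p[:,:,::-1])
E
```

```text
t 4.725 tcp [515.  254.7 243.1] yaw 82.9 F [ 0.2  0.2 -0.3] w 36.8 q6 -1.01
turn [-0.0002 -0.0003 -0.0014] shift [-0.0021  0.0035  0.3404]
K 307.9889717598872
-90 754 x [ 2. 11. 12.] yL [-28. -19.] yR [18. 27.] col [47. 35. 29.]
-82 718 x [-4. 11. 12.] yL [-30. -19.] yR [18. 29.] col [54. 41. 34.]
-74 606 x [-8. 11. 12.] yL [-29. -19.] yR [18. 28.] col [60. 46. 38.]
-66 497 x [-8. 11. 12.] yL [-28. -19.] yR [18. 27.] col [61. 49. 41.]
-58 408 x [-8. 11. 12.] yL [-27. -19.] yR [18. 27.] col [63. 50. 42.]
-50 356 x [-9. 11. 12.] yL [-27. -19.] yR [18. 27.] col [66. 53. 45.]
-42 302 x [-8. 11. 12.] yL [-27. -19.] yR [18. 27.] col [67. 54. 46.]
-34 85 x [-9. 10. 12.] yL [-27. -19.] yR [18. 26.] col [80. 66. 57.]
38 1299 x [-37.   2.  37.] yL [-5. -1.] yR [0. 7.] col [46. 41. 39.]
bar px [255. 195.] n 1451 med [508.4 255.9 201.6] rect [513.6 255.6] [13.2 78. ] z90 202.5 ang 173.0
```

View pics/w4.png

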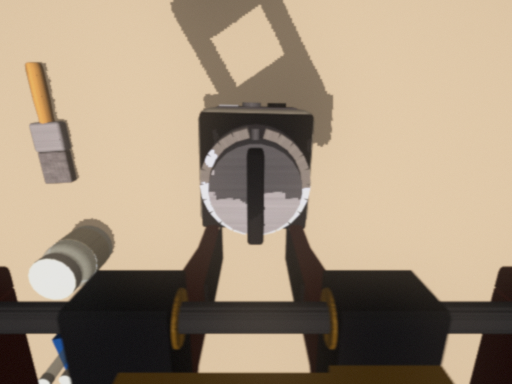

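The depth shows the real fingertips about 36 mm short of the reported TCP (tool z ≈ -36) and laterally centred. That explains the empty grasp, so I'll go that much lower: reported z of about 142 puts the tips at about 178, 6 mm above the disc.

Call:
{"name": "servo_tool", "arguments": {"rows": [[0, 0, 0, 0, 0, 0.15, 40], [0, 0, 0, 0, 0, 0.3, 40], [0, 0, 0, 0, 0, 0.42, 40], [0, 0, 0, 0, 0, 0.47, 40], [0, 0, 0, 0, 0, 0.505, 40], [0, 0, 0, 0, 0, 0.505, 40], [0, 0, 0, 0, 0, 0.505, 40]]}}

```text
t: 5.65
ee_pos: [515.9, 255.1, 143.3]
orientation: [0.195, 3.134, 0.001]
ft_force: [-0.1, 0.2, 0.5]
width: 40.0
grasp_force: 0.0
```

Call:
{"name": "servo_tool", "arguments": {"rows": [[0, 0, 0, 0, 0, 0, 20], [0, 0, 0, 0, 0, 0, 8], [0, 0, 0, 0, 0, 0, 0], [0, 0, 0, 0, 0, 0, 0], [0, 0, 0, 0, 0, 0, 0]]}}

```text
t: 6.28
ee_pos: [515.6, 255.6, 142.8]
orientation: [0.195, 3.135, 0.002]
ft_force: [-0.4, 4.6, 1.5]
width: 13.7
grasp_force: 30.0
```

Call:
{"name": "servo_tool", "arguments": {"rows": [[0, 0, 0, 0, 0, 0.025, 0], [0, 0, 0, 0, 0, 0.045, 0], [0, 0, 0, 0, 0, 0.058, 0], [0, 0, 0, 0, 0, 0.058, 0], [0, 0, 0, 0, 0, 0.058, 0], [0, 0, 0, 0, 0, 0.058, 0]]}}

```text
t: 7.02
ee_pos: [515.7, 255.6, 131.7]
orientation: [0.195, 3.135, 0.002]
ft_force: [-2.4, 5.6, 6.9]
width: 13.9
grasp_force: 30.0
```

```bash
cat > z.py <<'E'
from g import *; from h import *
go(515.5,255.3,131,83); o=ctrl.get_obs(); print(o['moment'].round(2))
c=ctrl.camera_info("wrist");p,d=ctrl.get_image("wrist"); W=cloud(p,d,c); bars(p,d,c,180)
r=np.hypot(W[...,0]-515.5,W[...,1]-255.3); m=(r<38)&(W[...,2]>140)&(W[...,2]<178)&(d>0)
print('disc z',np.percentile(W[m][:,2],[10,50,90]).round(1),m.sum())
E
python3 z.py
```

```text
t 7.025 tcp [515.7 255.6 131.7] yaw 82.9 F [-2.4  5.6  6.9] w 13.9 q6 -1.01
turn [ 0.0008  0.0005 -0.0015] shift [ 0.0009 -0.0015  0.0037]
[ 0.71  0.44 -0.03]
bar px [254. 244.] n 4719 med [504.7 256.9 190.6] rect [505.8 255.9] [33.9 62.5] z90 205.0 ang 172.7
disc z [160.  160.8 161.6] 5745
```

Call:
{"name": "servo_tool", "arguments": {"rows": [[0, 0, 0.06, 0, 0, 0.004, 0], [0, 0, 0.15, 0, 0, 0.004, 0], [0, 0, 0.25, 0, 0, 0.004, 0], [0, 0, 0.35, 0, 0, 0.004, 0], [0, 0, 0.45, 0, 0, 0.004, 0], [0, 0, 0.5, 0, 0, 0.004, 0], [0, 0, 0.5, 0, 0, 0.004, 0]]}}

```text
t: 7.95
ee_pos: [515.6, 255.3, 130.9]
orientation: [1.331, 2.845, 0.001]
ft_force: [-2.2, 4.4, 7.1]
width: 13.7
grasp_force: 30.0
```

```bash
python3 z.py
```

```text
t 7.95 tcp [515.6 255.3 130.9] yaw 39.9 F [-2.2  4.4  7.1] w 13.7 q6 -0.26
turn [ 6.00e-04  1.00e-04 -5.02e-01] shift [ 0.0002 -0.0004 -0.0003]
[ 0.59  0.53 -0.05]
bar px [254. 245.] n 4730 med [507.1 264.3 189.8] rect [508.6 261.7] [34.  62.2] z90 205.0 ang 129.7
disc z [159.1 159.9 160.8] 5844
```

Call:
{"name": "servo_tool", "arguments": {"rows": [[0, 0, 0.06, 0, 0, 0, 0], [0, 0, 0.15, 0, 0, 0, 0], [0, 0, 0.25, 0, 0, 0, 0], [0, 0, 0.35, 0, 0, 0, 0], [0, 0, 0.42, 0, 0, 0, 0], [0, 0, 0.445, 0, 0, 0, 0], [0, 0, 0.445, 0, 0, 0, 0], [0, 0, 0.445, 0, 0, 0, 0]]}}

```text
t: 9.0
ee_pos: [515.3, 255.2, 130.8]
orientation: [-2.189, -2.253, -0.001]
ft_force: [-2.3, 3.1, 7.8]
width: 13.6
grasp_force: 30.0
```

```bash
python3 z.py
```

```text
t 9.0 tcp [515.3 255.2 130.8] yaw 1.7 F [-2.3  3.1  7.8] w 13.6 q6 0.41
turn [ 3.000e-04 -3.000e-04 -9.465e-01] shift [ 0.0004  0.001  -0.0008]
[ 0.5   0.71 -0.04]
bar px [253. 245.] n 4735 med [514.4 266.  189.7] rect [514.2 263.8] [62.4 34.3] z90 205.1 ang 91.3
disc z [159.  159.8 160.7] 5892
```

Call:
{"name": "servo_tool", "arguments": {"rows": [[0, 0, 0, 0, 0, -0.015, 0], [0, 0, 0, 0, 0, -0.03, 0], [0, 0, 0, 0, 0, -0.037, 0], [0, 0, 0, 0, 0, -0.037, 0], [0, 0, 0, 0, 0, -0.037, 0]]}}

```text
t: 9.68
ee_pos: [515.3, 255.2, 137.7]
orientation: [-2.189, -2.253, -0.0]
ft_force: [-2.4, 6.0, 4.3]
width: 13.6
grasp_force: 30.0
```

```bash
python3 z.py
```

```text
t 9.675 tcp [515.3 255.2 137.7] yaw 1.7 F [-2.4  6.   4.3] w 13.6 q6 0.41
turn [ 2.000e-04 -3.000e-04 -9.464e-01] shift [0.0006 0.0011 0.0333]
[ 0.71  0.5  -0.05]
bar px [253. 241.] n 4508 med [514.4 266.  196.3] rect [514.1 264.3] [62.2 32.1] z90 203.2 ang 91.3
disc z [165.8 166.6 167.4] 5730
```

The disc is at 166.6, about 5 mm pressed, so the pins are in the pockets. I'll release and retreat upward.

Call:
{"name": "servo_tool", "arguments": {"rows": [[0, 0, 0, 0, 0, 0, 25], [0, 0, 0, 0, 0, 0, 40], [0, 0, 0, 0, 0, 0, 40], [0, 0, 0, 0, 0, -0.1, 40], [0, 0, 0, 0, 0, -0.3, 40], [0, 0, 0, 0, 0, -0.5, 40], [0, 0, 0, 0, 0, -0.6, 40], [0, 0, 0, 0, 0, -0.6, 40], [0, 0, 0, 0, 0, -0.6, 40]]}}

```text
t: 10.85
ee_pos: [514.8, 254.5, 256.4]
orientation: [-2.189, -2.253, 0.003]
ft_force: [-0.5, 0.8, -0.5]
width: 39.9
grasp_force: 0.0
```

```bash
python3 z.py; python3 -c "
from h import *; from workcell import ctrl
p,d=ctrl.get_image('top');bars(p,d,ctrl.camera_info('top'))"
```

```text
t 10.85 tcp [514.8 254.5 256.4] yaw 1.7 F [-0.5  0.8 -0.5] w 39.9 q6 0.41
turn [-1.200e-03 -3.000e-04 -9.465e-01] shift [0.0045 0.0047 0.6268]
[-0.08  0.13  0.  ]
bar px [254. 187.] n 1322 med [514.6 261.9 197.2] rect [514.9 256.6] [13.2 77.9] z90 198.1 ang 91.2
disc z [166.5 167.4 168.3] 3520
bar px [402. 248.] n 404 med [ 523.3 -235.1  197. ] rect [ 523.2 -236. ] [14.3 79.6] z90 198.5 ang 111.9
bar px [117. 248.] n 360 med [515.8 253.5 197.3] rect [515.9 254.7] [13.7 77.7] z90 198.9 ang 91.4
```

The bar top is at 197.3, matching the locked mill's 197.0, and the bar lies across at 91°. It's locked, so I'll hand in.

```bash
python3 -c "
from workcell import ctrl
print(ctrl.close_job())"
```

```text
the job is handed in; nothing more can be done
None
```

The job is handed in at about 11 s, with no verdict returned: the cover was pressed, turned about 82° clockwise and released, and it now stays down by itself with its bar top at 197.3 mm (other mill: 197.0). The first grasp closed on nothing because the real fingertips sit about 36 mm short of the reported TCP; I measured that with the wrist camera and corrected for it.

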